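# Dispense a brass bush into the yellow bin with the jog lever

## Robot

A 7-joint arm with a two-finger parallel gripper is mounted at the origin on the work surface. World frame = base frame: x ahead of the robot, y to its left, z up, the work surface at z = 0. Lengths are in mm, angles in rad, forces in N, time in s.
With the tool pointing down it reaches from about 425 to 875 mm from the base axis. Payload 4.7 kg.
Tool frame: the origin (TCP) lies at the very end of the fingers, on their centre line; the grasp point (between the pads) lies 19 mm behind it; z points along the fingers, y is the direction in which the jaws open and shut (so a half turn about z gives the same grasp; the last joint's range is limited). The gripper opens to 87 mm and grips with 3 to 60 N. Pads are 19 mm wide; open, the fingers measure 117 mm over their backs; the gripper's body (75 mm by 190 mm) begins 51 mm behind the grasp point.
Start: joints at [-1.193, 0.321, -0.07, 1.45, 0.023, 1.371, -0.057], TCP at [231.316, 607.469, 222.587] pointing down, gripper open.
Joint ranges: [-2.86, 2.86], [-0.3, 2.09], [-1.38, 1.24], [0.06, 2.45], [-1.56, 4.7], [0.09, 2.05], [-2.69, 2.69]. Speed limits (rad/s): [2.57, 2.57, 3.14, 3.14, 3.14, 3.14, 3.14].

## Interface

Orientations are given as [roll, pitch, yaw] about the fixed x, y, z axes, in that order (R = Rz(yaw) Ry(pitch) Rx(roll)).
In Python, from rig import ctrl gives the robot as it stands. The module is installed in compiled form; this text tells all that it offers. Calls block until the motion is done:
- ctrl.goto(position, orientation): joint-space move of the TCP to a pose.
- ctrl.move_linear(position, frame=None, max_speed=150): straight line of the TCP; frame=None keeps the orientation; max_speed is the mean speed in mm/s.
- ctrl.movej(angles): joint-space move.
- ctrl.gripper_to(opening, f_grip=None): opening from 0.0 (shut) to 1.0 (fully open); f_grip is the grip in N (None keeps the last); returns when the fingers have stopped.
- ctrl.dwell(seconds).
- ctrl.ik(position, orientation): joint angles nearest the present ones, or None.
- ctrl.camera(name): name is "side" or "top" or "wrist"; returns the picture (384x512x3 uint8, red, green, blue); there is no depth.
- ctrl.camera_info(name): a dict with "fx", "fy", "cx", "cy" (pixels), "k1" (the pictures are not rectified: a ray, as slopes to the right and down, at radius r is drawn at 1 + k1 r^2 times it, then the intrinsics apply), "origin" and "rotation" of the camera in the world; the wrist camera has in their place "T_tool_cam" (4x4, takes a point from camera to tool coordinates, whose origin is the TCP and whose axes are the flange's). Camera axes: x right, y up, looking along -z (the intrinsics and any distortion apply to the point x, -y, -z); pixel columns grow to the right and rows downward; lengths in mm; the calibration is good to about 2 mm. A picture is of the moment at which its call begins: read the wrist's pose just before it. camera_info takes no time and is no camera call.
A pose or a line that the arm cannot do raises ctrl.PlanningError and nothing moves.
- ctrl.hand_in(): hands the job in, once; it reports no verdict.
Readings, each from a call of its own:
- ctrl.get_time(): time.
- ctrl.get_q(): joint angles.
- ctrl.get_joint_vel(): joint speeds.
- ctrl.get_effort(): joint torques, N m.
- ctrl.get_tcp_pos(): TCP position.
- ctrl.get_tcp_rot(): TCP orientation.
- ctrl.get_wrist_force(): force on the tool from outside, world axes, zero at the start.
- ctrl.get_torque(): the same for the moment, N m.
- ctrl.get_finger_gap(): opening from 0.0 (shut) to 1.0 (fully open).
Only numpy, scipy, OpenCV 4.12 (cv2) and the standard library are available. Lean on these libraries where they do the work, as an engineer would, in place of code of your own. Each camera call takes 0.05 s, during which the arm holds its last target.

## Task

Only the front of the yellow bin sticks out of its pigeonhole: draw it out, let go of it on the bench clear of the rack, take it again by its rear handle, set it fully home under the dispenser with its open pocket foremost, and let go. Then tilt the red spring-centred jog lever fully towards the lane that holds the brass bush, hold it until the bush has rolled out into the bin, and let the lever recentre. The dark steel bush must stay in its lane, and everything else on the bench must be left where it stands.

Things in the scene. Friction and masses are not known exactly. Their poses are not given: they have to be found in the camera images.
- rack: Fixed orange steel pigeonhole rack on the robot's right, 160 deep (x), 250 wide (y). Origin: centre of its underside. -x points out of its open front (about world +y); front face at x = -80. Two pigeonholes at bench level, centred at y = +61 and -61, 116 wide, no sill. One holds the yellow bin, the other the blue; which is which varies.
- yellow_bin: Loose yellow bin, about 0.5 kg, 160 long (x -75 to +85), 100 wide (y), 40 high, walls and floor 4 thick. Origin: underside, 75 behind the front wall's outer face; -x is its front. Front half: open pocket (x -71 to 0, 92 wide). Rear half: closed, flat deck 40 high with the handle. At the start 43 to 65 of it plus the tab sticks out of the rack, the handle under the roof. Slides on the bench.
- yellow_bin_grip: Black upright handle fin fixed on the rear deck of the yellow bin: 36 long (along the bin's x), 14 thick (along y), 46 tall. Origin: centre of its foot on the deck, 50 behind the bin's origin and 40 above the bench; its top is 86 above the bench. Axes as the bin's.
- yellow_bin_tab (a point): Middle of the black pull tab on the yellow bin's front, at bin x = -86, 30 above the bench. The tab is 14 thick (bin y), runs from x = -97 to the front wall at -75, and from 10 to 40 high. Axes as the bin's.
- yellow_bin_pocket (a point): Centre of the floor of the yellow bin's open pocket, at x = -37.5 from the bin's origin and 4 above the bench. Axes as the bin's.
- dispenser: Fixed grey bush dispenser on the robot's left. Origin: on the bench under the chute lip; -x is its front (about world -y). Below the chute is a bay at bench level, open to the front, between cheeks at y = -60 and +60 (from x = -50 inwards, 150 high), with two flared steel guides 28 high on the bench leading in from x = -115. The bay ends at a rubber stop at x = +40.
- bay_home (a point): Where the yellow bin's pocket centre lies when the bin is fully home, its tab against the stop: dispenser x = -17.5, y = 0, 4 above the bench. Axes as the dispenser's. The bin's front (-x) then points along the dispenser's +x, so the bin's x axis is opposite to the dispenser's.
- jog_lever (a joint): Jog lever angle, rad: 0 upright, stops at -0.55 and +0.55. Positive leans to the dispenser's +y and slides the shutter off the y = +17 lane; negative leans to -y and clears the y = -17 lane; the other lane stays shut. A spring (0.9 N m/rad, about 6 N at the knob at full tilt) recentres it. The bush passes only beyond about 0.4; the shutter closes on release.
- lever_knob (a point): Centre of the red ball knob, 28 diameter, atop the jog lever, 80 above its pivot; 240 above the bench when upright. The pivot is at dispenser x = +150, y = 0, 160 above the bench, on a flat bridge whose top is at 162 (a collar round the lever reaches 168). The lever turns about the dispenser's x axis.
- brass_bush_center (a point): Centre of the loose brass bush: a yellow metal roller 22 diameter, 26 long, 0.065 kg, lying across its lane behind the shutter, its centre at about dispenser x = +20, 94 above the bench. It rolls out and drops by itself within about a second of its lane being open.
- steel_bush_center (a point): Centre of the dark steel bush, of the same size, in the other lane.
- blue_bin: Bystander: loose blue bin of the same make in the other pigeonhole. Origin as the yellow bin's.
- wrench: Bystander: open-ended wrench lying beyond the middle of the bench. Origin at its underside.
- bolt: Bystander: dark hex bolt 78 tall standing on its 36 wide head beyond the middle of the bench. Origin: centre of its underside.
- mug: Bystander: white mug, 80 wide, 90 tall, beyond the working area. Origin: centre of its underside.
- carton: Bystander: closed cardboard carton 90 x 120 x 70 tall, beyond the working area. Origin: centre of its underside.
- rack_roof (a point): Front edge of the rack's roof, mid-width: rack x = -80, y = 0, 106 above the bench. The roof is 6 thick (100 clear height below it) and covers both pigeonholes over their whole depth. Above it, set back behind rack x = 0, a tray of bolts reaches 196 high.
- chute_lip (a point): Mouth of the dispenser's chute: dispenser x = 0, y = 0, 75 above the bench. From here two open-topped lanes, 30 wide, centred at dispenser y = +17 and -17, slope up 20 degrees towards +x, both shut by one clear green sliding shutter at x = 6. A clear hood plate stands at x = -46, 60 to 140 high: the bin's 40 high front passes under it, its handle does not.
- brass_bush: The brass bush; its origin lies on its curved surface and turns as it rolls, so use its centre.
There are look-alikes about, which are no part of the job. There is more than one size of the yellow_bin; the one meant has the size given above.

How it is judged (in metres and radians):
On the way, in this order (a step that is already met when the one before it is completed fails the run):
1. the yellow bin stands on the bench with its handle at least 30 mm out of the rack's front, let go, and not yet in the bay (x of yellow_bin_grip in the frame of rack below -0.11 m and contact force between the fingers and yellow_bin below 0.2 N and contact force between the fingers and yellow_bin_grip below 0.2 N and angle between yellow_bin's own z axis and vertical below 0.05 rad and linear speed of yellow_bin below 0.02 m/s and horizontal distance between yellow_bin_pocket and bay_home above 0.06 m), for 0.2 s.
2. the bin is taken again by its handle (contact force between the fingers and yellow_bin_grip above 0.5 N), for 0.2 s.
3. the bin stands home in the bay, let go (x of yellow_bin_pocket in the frame of bay_home between -0.018 and 0.012 m and y of yellow_bin_pocket in the frame of bay_home between -0.014 and 0.014 m and z of yellow_bin_pocket in the frame of bay_home below 0.006 m and angle between the x axis of yellow_bin and the x axis of dispenser, either way round below 0.2 rad and contact force between the fingers and yellow_bin below 0.2 N and contact force between the fingers and yellow_bin_grip below 0.2 N), for 0.2 s.
4. the jog lever is held tilted at least 0.42 rad to one side for a quarter of a second (x of yellow_bin_pocket in the frame of bay_home between -0.018 and 0.012 m and y of yellow_bin_pocket in the frame of bay_home between -0.014 and 0.014 m and z of yellow_bin_pocket in the frame of bay_home below 0.006 m and angle between the x axis of yellow_bin and the x axis of dispenser, either way round below 0.2 rad and (value of joint jog_lever above 0.42 rad or value of joint jog_lever below -0.42 rad)), for 0.25 s.
At the end, for the whole second after the job is handed in: The brass bush lies at rest in the yellow bin's pocket; the bin stands in the bay on the bench, square (0.2 rad), its pocket within 18 mm of fully home lengthwise and 14 mm sideways; the lever is back within 0.08 rad of upright; the steel bush is still in its lane (moved less than 15 mm) (x of brass_bush_center in the frame of yellow_bin_pocket between -0.036 and 0.036 m and y of brass_bush_center in the frame of yellow_bin_pocket between -0.046 and 0.046 m and z of brass_bush_center in the frame of yellow_bin_pocket below 0.03 m and x of yellow_bin_pocket in the frame of bay_home between -0.018 and 0.012 m and y of yellow_bin_pocket in the frame of bay_home between -0.014 and 0.014 m and z of yellow_bin_pocket in the frame of bay_home below 0.006 m and angle between the x axis of yellow_bin and the x axis of dispenser, either way round below 0.2 rad and value of joint jog_lever between -0.08 and 0.08 rad and linear speed of brass_bush below 0.03 m/s and linear speed of yellow_bin below 0.02 m/s and distance of steel_bush_center from where it was at the start of the episode below 0.015 m); the robot touches nothing.
It fails at once if the steel bush leaves its place in its lane (15 mm) (distance of steel_bush_center from where it was at the start of the episode above 0.015 m).
It fails at once if the brass bush leaves its lane while the bin is not home in the bay (distance of brass_bush_center from where it was at the start of the episode above 0.015 m and not (x of yellow_bin_pocket in the frame of bay_home between -0.018 and 0.012 m and y of yellow_bin_pocket in the frame of bay_home between -0.014 and 0.014 m and z of yellow_bin_pocket in the frame of bay_home below 0.006 m and angle between the x axis of yellow_bin and the x axis of dispenser, either way round below 0.2 rad)).
It fails at once if a bystander (blue bin, wrench, bolt, mug or carton) is moved by more than 30 mm (distance of any of blue_bin, wrench, bolt, mug, carton from where it was at the start of the episode above 0.03 m).
It also fails if it takes over 72 s, if anything falls off the work surface, if the arm or the gripper's body presses on something with over 40 N, if the wrist force passes 120 N, or if a joint passes its speed limit or range.

## Working session

There is one attempt and no reset: what is moved stays moved. The work goes in short steps, each a Python script; the robot and the scene stay as the last script left them, time stands still between calls to the robot, and variables do not carry over. Pictures are saved under pics/ and viewed, and the job is handed in when it is done.

```bash
ls; mkdir -p pics; python3 - <<'E'
from rig import ctrl
import cv2,numpy as np
print(ctrl.get_time(),ctrl.get_tcp_pos(),ctrl.get_tcp_rot())
for n in ["side","top","wrist"]:
    im=ctrl.camera(n); cv2.imwrite(f"pics/a_{n}.png",im[:,:,::-1])
    print(n,ctrl.camera_info(n))
E
```

```text
pics
0.0 [231.13829507 606.91859856 221.47346076] [-3.13970209e+00  1.10998259e-04  2.77784500e+00]
side {'fx': 430.73187419950796, 'fy': 430.73187419950796, 'cx': 257.84851547248206, 'cy': 186.77499347436463, 'k1': -0.043818641286594975, 'origin': array([ -70.57962571, -770.04125176, 1103.99053606]), 'rotation': array([ 0.79317804,  0.00681566, -0.678746  ])}
top {'fx': 349.82020182616475, 'fy': 349.82020182616475, 'cx': 254.85592299073005, 'cy': 191.96753233048742, 'k1': -0.0415808969421792, 'origin': array([ 376.62050296,  -41.77918377, 1099.53280183]), 'rotation': array([ 0.17667976,  0.03160597, -1.58418441])}
wrist {'fx': 276.2686580606425, 'fy': 276.2686580606425, 'cx': 252.81618430232103, 'cy': 196.04052669917976, 'k1': -0.04826640922462924, 'T_tool_cam': array([[-6.14033559e-04,  9.68940794e-01,  2.47292054e-01,
         6.81425903e+01],
       [ 9.99999665e-01,  4.61226143e-04,  6.75850781e-04,
        -2.34662125e+00],
       [ 5.40801833e-04,  2.47292386e-01, -9.68940753e-01,
        -1.61333020e+02],
       [ 0.00000000e+00,  0.00000000e+00,  0.00000000e+00,
         1.00000000e+00]])}
```

View images.

View pics/a_side.png

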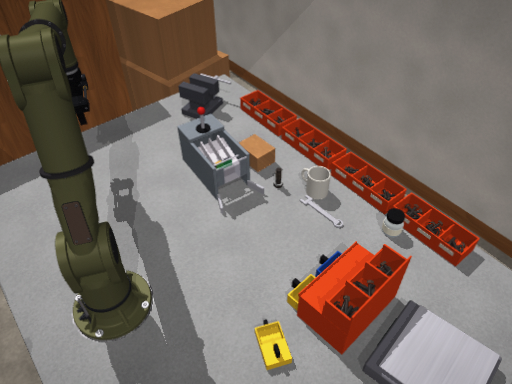

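View pics/a_top.png

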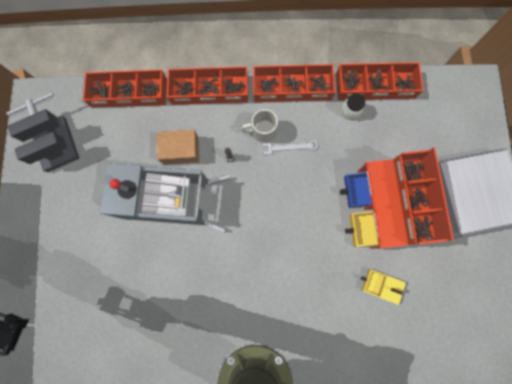

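View pics/a_wrist.png

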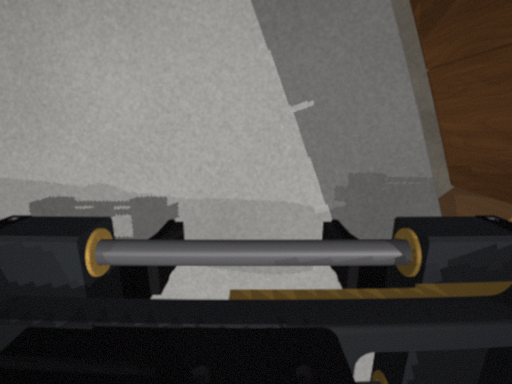

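```bash
cat > h.py <<'E'
from rig import ctrl
import cv2,numpy as np
from scipy.spatial.transform import Rotation as Rot
def cam(name):
    c=ctrl.camera_info(name)
    K=np.array([[c['fx'],0,c['cx']],[0,c['fy'],c['cy']],[0,0,1]])
    if 'origin' in c: return K,c['k1'],np.array(c['origin']),Rot.from_euler('xyz',c['rotation']).as_matrix()
    T=np.eye(4);T[:3,:3]=Rot.from_euler('xyz',ctrl.get_tcp_rot()).as_matrix();T[:3,3]=ctrl.get_tcp_pos()
    T=T@c['T_tool_cam']
    return K,c['k1'],T[:3,3],T[:3,:3]
def ray(cm,px):
    K,k1,o,R=cm
    u=cv2.undistortPoints(np.array([[px]],float),K,np.array([k1,0,0,0.]))[0,0]
    d=R@np.array([u[0],-u[1],-1]); return o,d/np.linalg.norm(d)
def onz(cm,px,z):
    o,d=ray(cm,px); return o+d*(z-o[2])/d[2]
def proj(cm,p):
    K,k1,o,R=cm
    q=R.T@(np.asarray(p,float)-o); x,y=q[0]/-q[2],-q[1]/-q[2]
    f=1+k1*(x*x+y*y); return np.array([K[0,0]*x*f+K[0,2],K[1,1]*y*f+K[1,2]])
def tri(c1,p1,c2,p2):
    o1,d1=ray(c1,p1);o2,d2=ray(c2,p2)
    A=np.stack([d1,-d2],1);t=np.linalg.lstsq(A,o2-o1,rcond=None)[0]
    a,b=o1+d1*t[0],o2+d2*t[1]; return (a+b)/2,np.linalg.norm(a-b)
E
python3 - <<'E'
import cv2
t=cv2.imread('pics/a_top.png');s=cv2.imread('pics/a_side.png')
cv2.imwrite('pics/z1.png',cv2.resize(t[155:240,95:245],None,fx=5.3,fy=5.3,interpolation=cv2.INTER_CUBIC))
cv2.imwrite('pics/z2.png',cv2.resize(t[145:315,335:460],None,fx=3.5,fy=3.5,interpolation=cv2.INTER_CUBIC))
cv2.imwrite('pics/z3.png',cv2.resize(s[95:210,170:290],None,fx=5,fy=5,interpolation=cv2.INTER_CUBIC))
cv2.imwrite('pics/z4.png',cv2.resize(s[240:375,240:420],None,fx=4.2,fy=4.2,interpolation=cv2.INTER_CUBIC))
E
```

```text
(no output)
```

View pics/z1.png

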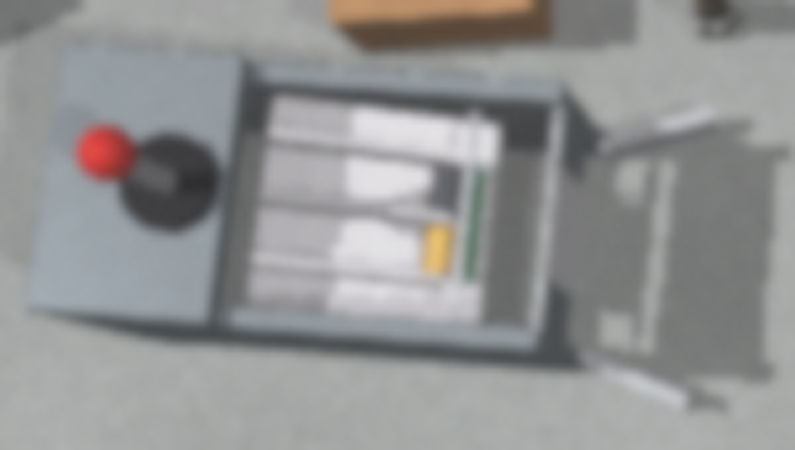

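View pics/z2.png

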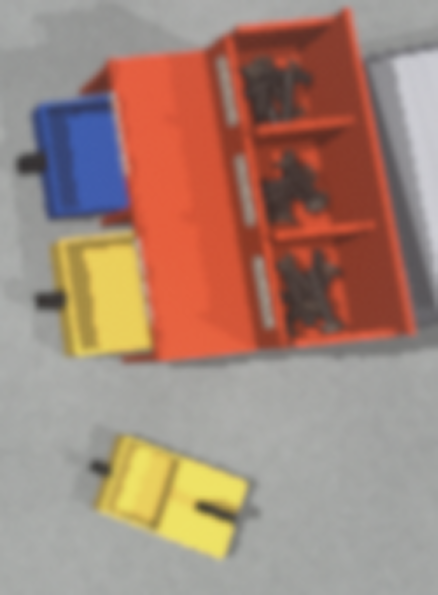

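View pics/z3.png

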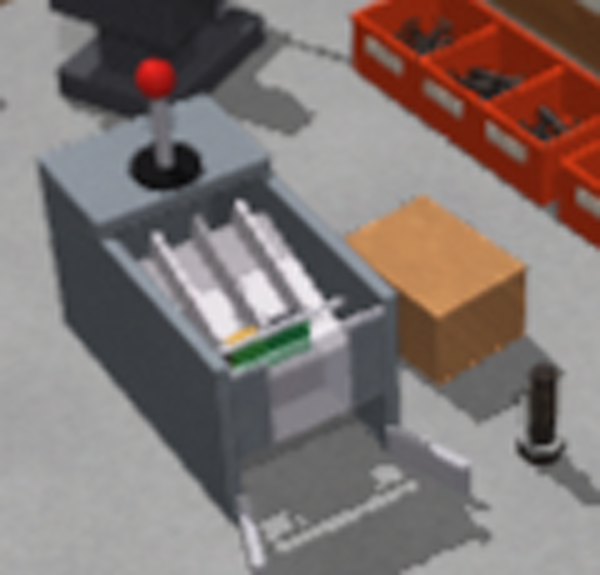

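View pics/z4.png

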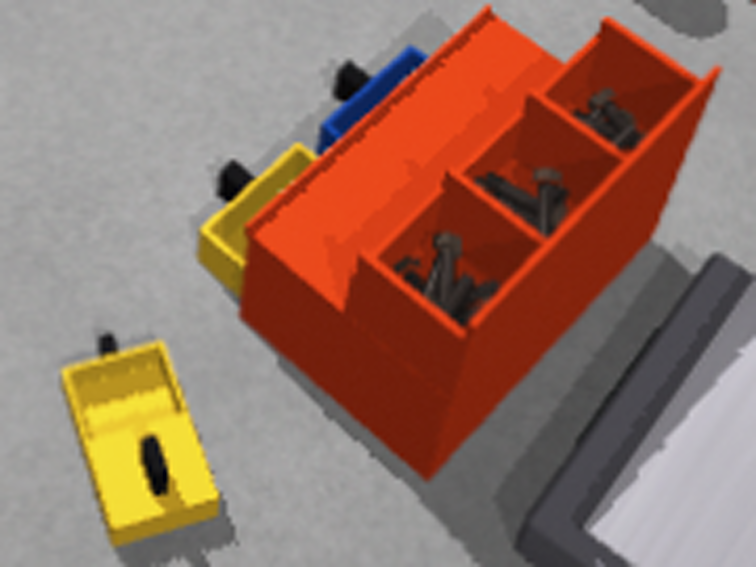

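```bash
python3 - <<'E'
from h import *
T=cam('top');S=cam('side')
t=cv2.imread('pics/a_top.png');s=cv2.imread('pics/a_side.png')
def zp(X,sc,off): return (np.array(X)+.5)/sc-.5+np.array(off)
for n,X in dict(A=(65,45),B=(243,57),C=(213,325),D=(28,308)).items(): print(n,onz(T,zp(X,5.3,(95,155)),162).round(1))
print('collar',onz(T,zp((170,182),5.3,(95,155)),168).round(1))
for n,X in dict(farfront=(563,82),nearfront=(540,352)).items(): print(n,onz(T,zp(X,5.3,(95,155)),150).round(1))
for n,X in dict(hood_far=(557,103),hood_near=(530,330)).items(): print(n,onz(T,zp(X,5.3,(95,155)),140).round(1))
print('brass',onz(T,zp((438,249),5.3,(95,155)),100).round(1))
print('steel',onz(T,zp((445,188),5.3,(95,155)),100).round(1))
for n,X in dict(gfar=(714,110),gnear=(688,402)).items(): print(n,onz(T,zp(X,5.3,(95,155)),28).round(1))
def red(im,box):
    x0,y0,x1,y1=box;h=cv2.cvtColor(im[y0:y1,x0:x1],cv2.COLOR_BGR2HSV)
    m=cv2.inRange(h,(0,150,80),(8,255,255))|cv2.inRange(h,(172,150,80),(180,255,255))
    M=cv2.moments(m,True);return (M['m10']/M['m00']+x0,M['m01']/M['m00']+y0)
a=red(t,(100,170,125,195));b=red(s,(190,100,212,120));print(a,b,'knob',tri(T,a,S,b), onz(T,a,240))
print('bin ff',onz(T,zp((53,240),3.5,(335,145)),40).round(1),'nf',onz(T,zp((70,355),3.5,(335,145)),40).round(1),
 'tabtip',onz(T,zp((35,300),3.5,(335,145)),40).round(1),'tab',onz(T,zp((50,300),3.5,(335,145)),40).round(1))
print('rack roof front far',onz(T,zp((108,62),3.5,(335,145)),106).round(1),'near',onz(T,zp((158,360),3.5,(335,145)),106).round(1))
# small bin
print('small',[onz(T,zp(X,3.5,(335,145)),30).round(0) for X in [(122,435),(97,507),(225,558),(250,485)]])
print('bin side tab',onz(S,zp((235,180),4.2,(240,240)),30).round(1),'near front corner',onz(S,zp((200,234),4.2,(240,240)),40).round(1),'far',onz(S,zp((297,146),4.2,(240,240)),40).round(1))
E
```

```text
A [635.3 402.9 162. ]
B [626.4 305.6 162. ]
C [484.2 315.  162. ]
D [494.5 413.8 162. ]
collar [558.6 339.1 168. ]
farfront [612.  136.9 150. ]
nearfront [468.9 146.9 150. ]
hood_far [603.  141.8 140. ]
hood_near [481.5 154.3 140. ]
brass [531.4 214.3 100. ]
steel [565.5 211.2 100. ]
gfar [623.1  69.3  28. ]
gnear [450.5  84.5  28. ]
(114.5, 183.5) (200.55555555555554, 110.03703703703704) knob (array([559.72327873, 341.43338788, 241.0348598 ]), np.float64(1.4091634089534186)) [559.35245798 342.2819633  240.        ]
bin ff [ 495.5 -297.6   40. ] nf [ 396.8 -306.3   40. ] tabtip [ 444.  -279.1   40. ] tab [ 443.8 -291.9   40. ]
rack roof front far [ 636.  -336.4  106. ] near [ 390.3 -359.7  106. ]
small [array([ 329., -349.,   30.]), array([ 270., -324.,   30.]), array([ 226., -429.,   30.]), array([ 285., -455.,   30.])]
bin side tab [ 444.7 -294.    30. ] near front corner [ 393.3 -314.8   40. ] far [ 491.9 -305.3   40. ]
```

```bash
cat >> h.py <<'E'
BX=np.array([.088,-.996,0]);BX/=np.linalg.norm(BX)   # bin x axis at start (from pictures)
DX=np.array([.085,.9964,0]); DY=np.array([-.9964,.085,0]); DO=np.array([546.7,191.5,0])
TAB=np.array([444.5,-291.,0])
YB=np.arctan2(-BX[1],-BX[0]); YD=np.arctan2(DX[1],DX[0])
def D(x,y,z): return DO+DX*x+DY*y+np.array([0,0,z])
def ori(y): return [np.pi,0,y]
def st(): print('t',round(ctrl.get_time(),2),'p',np.round(ctrl.get_tcp_pos(),1),'r',np.round(ctrl.get_tcp_rot(),3),'gap',round(ctrl.get_finger_gap(),3),'F',np.round(ctrl.get_wrist_force(),1))
E
python3 - <<'E'
from h import *
for off in (0,np.pi):
  for n,p,y in [('tab',TAB+[0,0,150],YB),('tab',TAB+[0,0,10],YB),('pulled',TAB-BX*170+[0,0,10],YB),('handle',TAB-BX*32+[0,0,55],YB),('home',D(-105,0,55),YD),('lever',D(150,0,300),YD),('lever',D(150,58,222),YD)]:
    q=ctrl.ik(p,ori(y-off)); print(off,n,np.round(p),round(y-off,2),None if q is None else np.round(q,2))
E
```

```text
0 tab [ 444. -291.  150.] 1.66 [-0.48  0.2   1.13  1.87 -0.2   1.19  0.8 ]
0 tab [ 444. -291.   10.] 1.66 [-0.38  0.5   1.09  1.99 -0.53  0.98  1.06]
0 pulled [ 430. -122.   10.] 1.66 [-0.6   0.16  0.86  2.18 -0.16  0.86  0.45]
0 handle [ 442. -259.   55.] 1.66 [-0.57  0.4   1.23  2.01 -0.44  1.04  0.95]
0 home [538.  87.  55.] 1.49 [-0.62  0.26  0.47  1.92 -0.14  1.   -0.18]
0 lever [559. 341. 300.] 1.49 [-0.82  0.31  0.31  1.32 -0.1   1.52 -0.61]
0 lever [502. 346. 222.] 1.49 [-0.88  0.24  0.28  1.57 -0.07  1.35 -0.68]
3.141592653589793 tab [ 444. -291.  150.] -1.48 [-0.43  0.19  1.07  1.87 -0.18  1.19 -2.36]
3.141592653589793 tab [ 444. -291.   10.] -1.48 [-0.37  0.48  1.07  1.99 -0.52  0.97 -2.09]
3.141592653589793 pulled [ 430. -122.   10.] -1.48 [-0.78  0.2   1.08  2.19 -0.23  0.87 -2.61]
3.141592653589793 handle [ 442. -259.   55.] -1.48 [-0.47  0.31  1.07  2.01 -0.32  1.01 -2.29]
3.141592653589793 home [538.  87.  55.] -1.66 [ 0.76  0.52 -1.17  1.87  0.54  1.12  2.44]
3.141592653589793 lever [559. 341. 300.] -1.66 [-0.57  0.31 -0.02  1.31  0.01  1.52  2.46]
3.141592653589793 lever [502. 346. 222.] -1.66 [-0.61  0.24 -0.04  1.56  0.01  1.35  2.4 ]
```

```bash
python3 - <<'E'
from h import *
p=ctrl.get_tcp_pos()
ctrl.goto([p[0],p[1],360],ori(2.7778)); st()
q=np.array(ctrl.get_q());print(q.round(3))
q[0]=0.5;q[2]=0;q[6]=0.5
ctrl.movej(list(q)); st()
print(np.round(ctrl.ik(TAB+[0,0,130],ori(YB)),2))
ctrl.goto(TAB+[0,0,130]-BX*10,ori(YB)); ctrl.gripper_to(0.55); st(); print(np.round(ctrl.get_q(),2))
cv2.imwrite('pics/b_w.png',ctrl.camera('wrist')[:,:,::-1])
cv2.imwrite('pics/b_t.png',cv2.resize(ctrl.camera('top')[130:320,300:470,::-1],None,fx=3,fy=3))
E
```

```text
t 0.76 p [231.2 607.2 360.5] r [ 3.141 -0.     2.778] gap 1.002 F [ 0.1  0.  -0.4]
[-1.199  0.298 -0.065  1.209  0.019  1.634 -0.054]
t 4.25 p [ 554.7 -340.1  360.5] r [-3.133  0.017  1.571] gap 0.998 F [0.2 0.6 0.2]
[ 0.55  0.14 -0.02  1.86  0.    1.14  0.62]
t 6.2 p [ 443.6 -281.1  130. ] r [3.142 0.    1.659] gap 0.553 F [ 0.5 -0.1  0.6]
[ 0.54  0.13 -0.02  1.88  0.    1.14  0.6 ]
```

View pics/b_w.png

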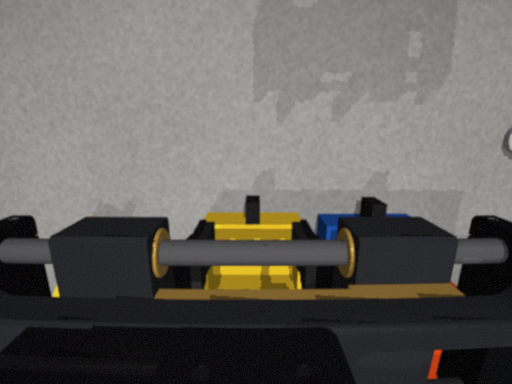

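View pics/b_t.png

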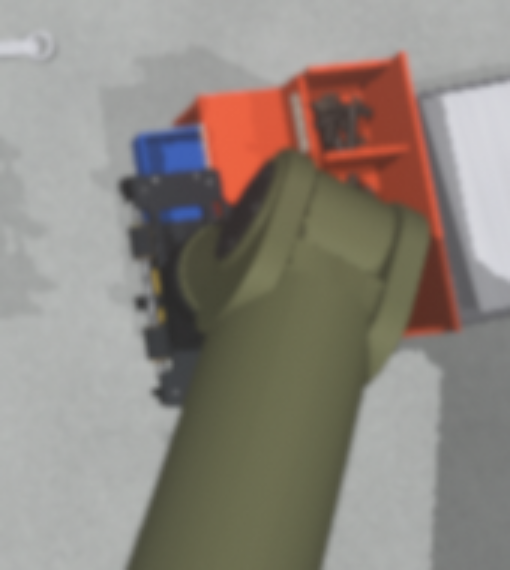

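```bash
python3 - <<'E'
from h import *
W=cam('wrist')
for n,p in dict(tiptop=(253,197),cornerL=(206,214),cornerR=(300,213)).items(): print(n,onz(W,p,40).round(1))
im=cv2.imread('pics/b_w.png');cv2.imwrite('pics/b_w2.png',cv2.resize(im[180:310,190:410],None,fx=3.6,fy=3.6,interpolation=cv2.INTER_CUBIC))
E
```

```text
tiptop [ 441.8 -280.9   40. ]
cornerL [ 398.5 -301.5   40. ]
cornerR [ 487.9 -292.7   40. ]
```

View pics/b_w2.png

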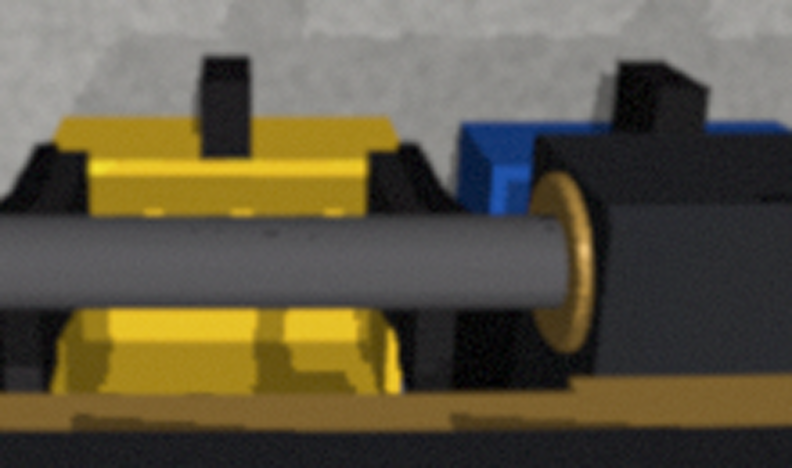

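```bash
python3 - <<'E'
from h import *
W=cam('wrist')
z=lambda X:(np.array(X)+.5)/3.6-.5+[190,180]
for n,p,h in [('tip z40',(225,73),40),('tip z10',(225,58),10),('tabroot z40',(225,157),40),('rimL',(90,159),40),('rimR',(367,158),40),('botL',(62,118),0),('botR',(390,118),0)]: print(n,onz(W,z(p),h).round(1))
E
```

```text
tip z40 [ 441.2 -283.8   40. ]
tip z10 [ 441.5 -287.3   10. ]
tabroot z40 [ 443.3 -307.    40. ]
rimL [ 407.3 -310.7   40. ]
rimR [ 481.2 -304.    40. ]
botL [ 393.4 -313.2    0. ]
botR [ 493.9 -304.4    0. ]
```

```bash
sed -i 's/^TAB=.*/TAB=np.array([443.2,-294.5,0])/' h.py; python3 - <<'E'
from h import *
ctrl.move_linear(TAB+[0,0,130]); ctrl.move_linear(TAB+[0,0,11]); st()
ctrl.gripper_to(0.0,30); st()
cv2.imwrite('pics/c_w.png',ctrl.camera('wrist')[:,:,::-1])
E
```

```text
t 7.49 p [ 443.9 -294.8   11.8] r [3.140e+00 1.000e-03 1.659e+00] gap 0.551 F [ 0.  -0.9  0.5]
t 8.17 p [ 443.4 -294.5   11.1] r [3.141 0.    1.659] gap 0.16 F [ 0.6 -0.2  1.5]
```

View pics/c_w.png

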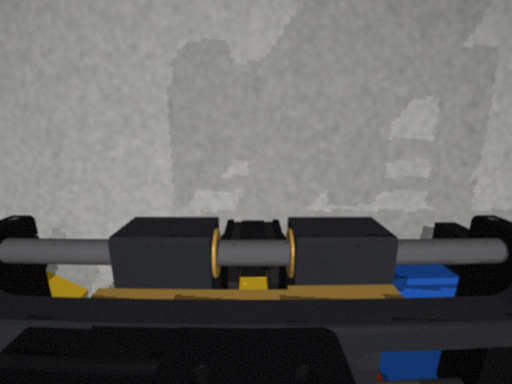

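The gap of 0.16 (14 mm) means the jaws hold the tab: in the wrist picture they are closed at about (252, 250), with the yellow front just behind. Next I pull the bin out.

```bash
python3 - <<'E'
from h import *
p0=TAB+[0,0,11]
for d in (40,175):
    ctrl.move_linear(p0-BX*d,max_speed=80); st()
ctrl.gripper_to(0.5); st()
ctrl.move_linear(p0-BX*175+[0,0,80]); 
ctrl.move_linear(p0-BX*260+[0,0,160]); st()
cv2.imwrite('pics/d_w.png',ctrl.camera('wrist')[:,:,::-1])
cv2.imwrite('pics/d_t.png',ctrl.camera('top')[:,:,::-1]);cv2.imwrite('pics/d_s.png',ctrl.camera('side')[:,:,::-1])
t=cv2.imread('pics/d_t.png');cv2.imwrite('pics/d_tz.png',cv2.resize(t[150:310,240:440],None,fx=3.5,fy=3.5,interpolation=cv2.INTER_CUBIC))
t=cv2.imread('pics/d_s.png');cv2.imwrite('pics/d_sz.png',cv2.resize(t[170:370,180:400],None,fx=3,fy=3,interpolation=cv2.INTER_CUBIC))
E
```

```text
t 8.87 p [ 439.6 -252.2   11.1] r [-3.141e+00 -3.000e-03  1.660e+00] gap 0.158 F [-1.6  5.7  6.9]
t 10.7 p [ 427.8 -119.8   11.1] r [-3.141 -0.     1.659] gap 0.159 F [ 0.2 -4.2  3.4]
t 11.51 p [ 427.8 -120.2   11. ] r [-3.142 -0.     1.659] gap 0.5 F [-0.6  0.4  0.8]
t 13.12 p [419.8 -36.2 170.2] r [-3.14   0.     1.658] gap 0.498 F [-0.8 -0.1  0.4]
```

View pics/d_tz.png

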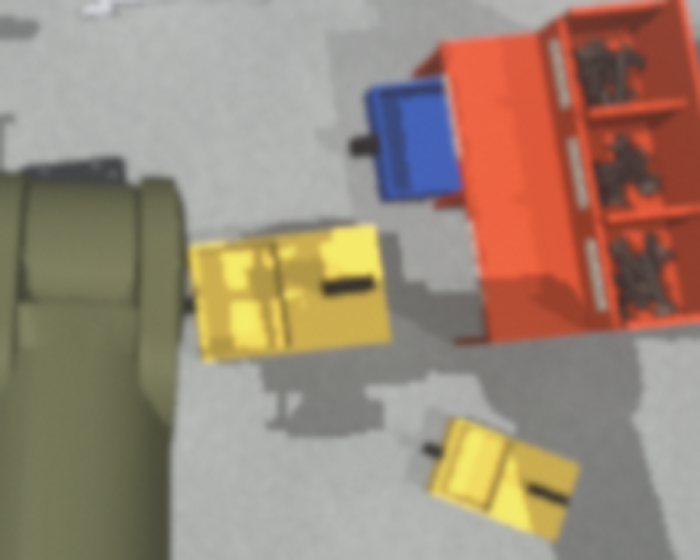

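View pics/d_sz.png

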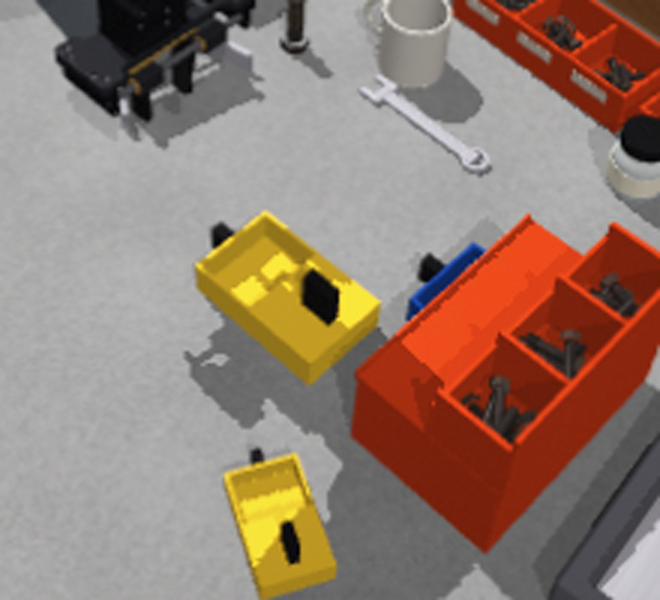

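```bash
python3 - <<'E'
from h import *
T=cam('top');S=cam('side')
z=lambda X:(np.array(X)+.5)/3.5-.5+[240,150]
c={n:onz(T,z(p),40) for n,p in dict(ff=(188,243),fn=(205,360),rn=(392,341),rf=(376,225)).items()}
for k in c: print(k,c[k].round(1))
ax=(c['rn']+c['rf']-c['fn']-c['ff'])/2;ax/=np.linalg.norm(ax)
ay=(c['rf']-c['rn']+c['ff']-c['fn'])/2;ay/=np.linalg.norm(ay)
cen=sum(c.values())/4;print('ax',ax,'ay',ay,'cen',cen,'grip est',cen+ax*45)
print('handle top rear end',onz(T,z((374,284)),86),'center est',onz(T,z((374,284)),86)-ax*18)
zs=lambda X:(np.array(X)+.5)/3-.5+[180,170]
print('side handle top',onz(S,zs((319,277)),86))
print('pred from tab', np.array([427.8,-120.2,0])+BX*(86+50-1))
E
```

```text
ff [ 480.7 -126.3   40. ]
fn [ 380.6 -137.6   40. ]
rn [ 394.  -297.2   40. ]
rf [ 493.5 -289.2   40. ]
ax [ 0.08062091 -0.99674484  0.        ] ay [0.99539166 0.09589283 0.        ] cen [ 437.20899514 -212.58095356   40.        ] grip est [ 440.83693613 -257.43447119   40.        ]
handle top rear end [ 439.78132153 -274.04646543   86.        ] center est [ 438.33014513 -256.10505837   86.        ]
side handle top [ 442.81313062 -250.88897727   86.        ]
pred from tab [ 439.68142586 -254.6761381     0.        ]
```

```bash
python3 - <<'E'
from h import *
G=np.array([440.2,-255.5,0])
ctrl.goto(G+[0,0,150],ori(YB)); st(); print(np.round(ctrl.get_q(),2))
cv2.imwrite('pics/e_w.png',ctrl.camera('wrist')[:,:,::-1])
ctrl.move_linear(G+[0,0,48],max_speed=100); st()
ctrl.gripper_to(0.0,50); st(); ctrl.dwell(0.25); st()
cv2.imwrite('pics/e_w2.png',ctrl.camera('wrist')[:,:,::-1])
E
```

```text
t 14.16 p [ 440.6 -253.8  149.8] r [-3.142e+00 -1.000e-03  1.660e+00] gap 0.497 F [1.1 0.4 0.7]
[ 0.45  0.07  0.02  1.89 -0.    1.18  0.56]
t 15.38 p [ 440.8 -255.8   48.7] r [3.141e+00 1.000e-03 1.659e+00] gap 0.501 F [ 0.   0.5 -0.2]
t 16.0 p [ 440.1 -255.6   48.1] r [-3.141  0.     1.659] gap 0.153 F [-1.7 -0.2  1.7]
t 16.25 p [ 440.1 -255.5   48.1] r [-3.141  0.     1.659] gap 0.158 F [-0.7  0.1  0.8]
```

View pics/e_w2.png

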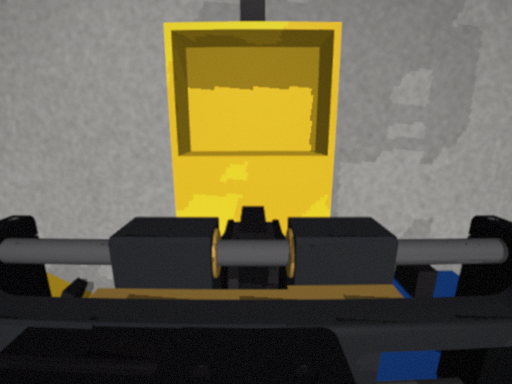

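```bash
python3 - <<'E'
from h import *
ctrl.move_linear(D(-300,0,48.5),frame=ori(YD),max_speed=90); st()
ctrl.dwell(.2)
cv2.imwrite('pics/f_w.png',ctrl.camera('wrist')[:,:,::-1])
cv2.imwrite('pics/f_t.png',cv2.resize(ctrl.camera('top')[130:300,90:350,::-1],None,fx=3,fy=3,interpolation=cv2.INTER_CUBIC))
E
```

```text
t 18.32 p [ 521.  -107.1   48.1] r [-3.141e+00 -1.000e-03  1.486e+00] gap 0.159 F [-0.3 -0.2 -4.2]
```

View pics/f_w.png

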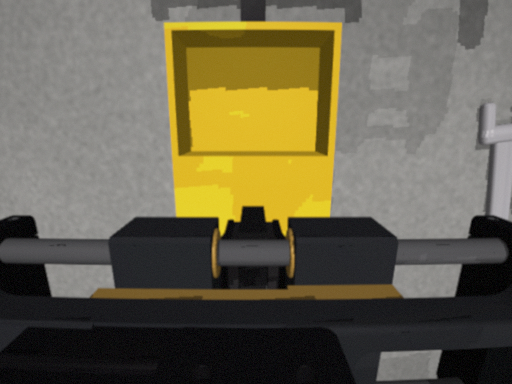

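View pics/f_t.png

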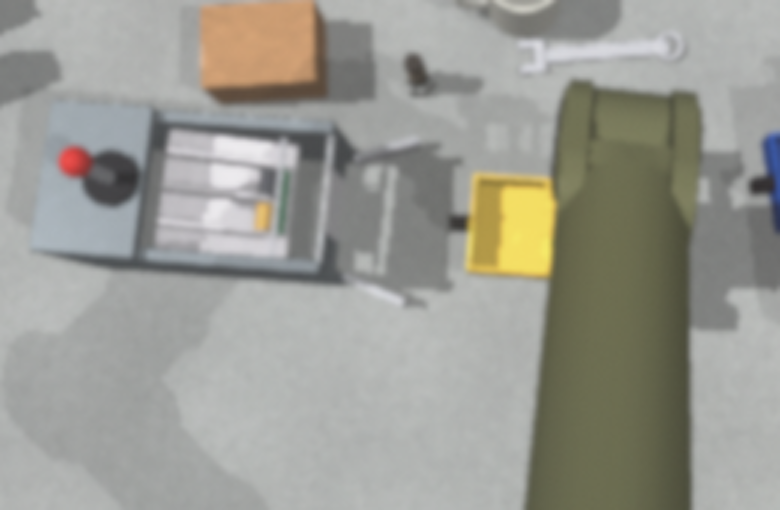

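```bash
python3 - <<'E'
from h import *
for x,v in [(-200,90),(-160,60),(-130,40),(-115,30),(-108,25)]:
    ctrl.move_linear(D(x,0,48.3),frame=ori(YD),max_speed=v); st(); 
    F=ctrl.get_wrist_force()
    if np.hypot(F[0],F[1])>25: print('stop');break
x=-108
while x<-97 and abs(ctrl.get_wrist_force()[1])<12:
    x+=2; ctrl.move_linear(D(x,0,48.3),frame=ori(YD),max_speed=20); ctrl.dwell(.1); print(x);st()
cv2.imwrite('pics/g_w.png',ctrl.camera('wrist')[:,:,::-1])
cv2.imwrite('pics/g_s.png',cv2.resize(ctrl.camera('side')[90:230,150:320,::-1],None,fx=4,fy=4,interpolation=cv2.INTER_CUBIC))
E
```

```text
t 19.88 p [529.7  -8.7  48.3] r [-3.142  0.     1.484] gap 0.159 F [-0.4  0.3 -4.8]
t 20.7 p [533.1  31.8  48.2] r [-3.141  0.     1.486] gap 0.16 F [-0.3  0.  -5. ]
t 21.6 p [535.6  61.7  48.3] r [-3.142  0.     1.485] gap 0.16 F [-1.2 -0.7 -5.1]
t 22.25 p [536.9  77.   48.3] r [-3.141  0.     1.486] gap 0.156 F [ 0.1 -0.1 -5.2]
t 22.68 p [537.4  84.1  48.2] r [-3.141  0.     1.486] gap 0.155 F [ 0.3 -0.5 -5.8]
-106
t 23.03 p [537.6  85.8  48.3] r [-3.142  0.     1.486] gap 0.154 F [ 0.1  0.3 -4.8]
-104
t 23.38 p [537.9  87.1  48.3] r [-3.142e+00  1.000e-03  1.485e+00] gap 0.157 F [ 0.1 -3.1 -3.8]
-102
t 23.73 p [538.   87.2  48.4] r [-3.141e+00  3.000e-03  1.484e+00] gap 0.158 F [-2.2 -6.7 -2.3]
-100
t 24.08 p [538.1  87.2  48.4] r [-3.141  0.006  1.483] gap 0.154 F [ -2.  -11.5  -0.6]
-98
t 24.43 p [538.1  87.2  48.5] r [-3.14   0.008  1.482] gap 0.16 F [ -3.1 -14.4   1.3]
```

View pics/g_w.png

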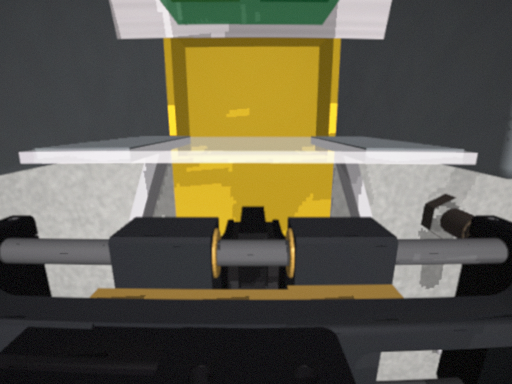

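View pics/g_s.png

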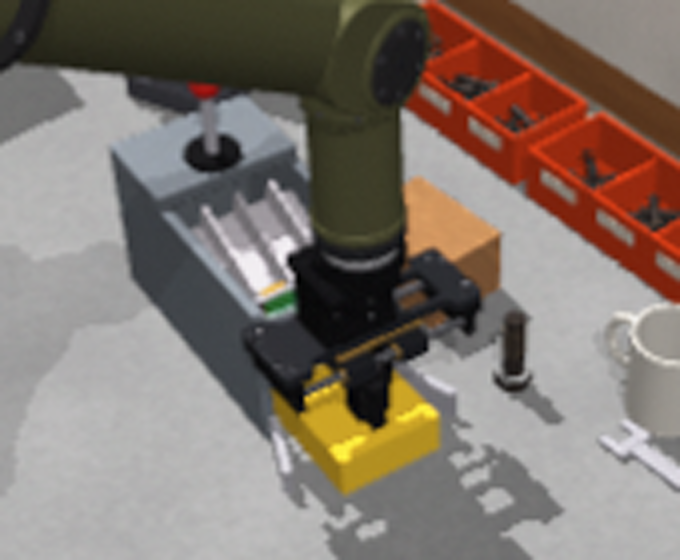

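```bash
python3 - <<'E'
from h import *
ctrl.move_linear(D(-104,0,48.3),frame=ori(YD),max_speed=20); ctrl.dwell(.2); st()
ctrl.gripper_to(0.5); st(); ctrl.dwell(.3)
ctrl.move_linear(D(-104,0,130),max_speed=80); st()
ctrl.move_linear(D(-140,0,330),max_speed=150);st()
cv2.imwrite('pics/h_w.png',ctrl.camera('wrist')[:,:,::-1])
cv2.imwrite('pics/h_s.png',cv2.resize(ctrl.camera('side')[90:230,150:320,::-1],None,fx=4,fy=4,interpolation=cv2.INTER_CUBIC))
t=ctrl.camera('top')[:,:,::-1];cv2.imwrite('pics/h_t0.png',t)
cv2.imwrite('pics/h_t.png',cv2.resize(t[145:250,90:270],None,fx=4.2,fy=4.2,interpolation=cv2.INTER_CUBIC))
E
```

```text
t 25.18 p [537.9  87.1  48.3] r [-3.141e+00  1.000e-03  1.485e+00] gap 0.156 F [-1.4 -5.5 -4.2]
t 25.99 p [537.9  87.9  48.3] r [-3.142 -0.     1.486] gap 0.498 F [-0.7 -0.6  0.1]
t 27.47 p [537.4  87.8 129.3] r [-3.14   0.     1.486] gap 0.5 F [0.1 0.2 0.3]
t 28.98 p [534.4  52.1 328.9] r [-3.14   0.     1.486] gap 0.499 F [ 1.1 -0.5 -1. ]
```

View pics/h_w.png

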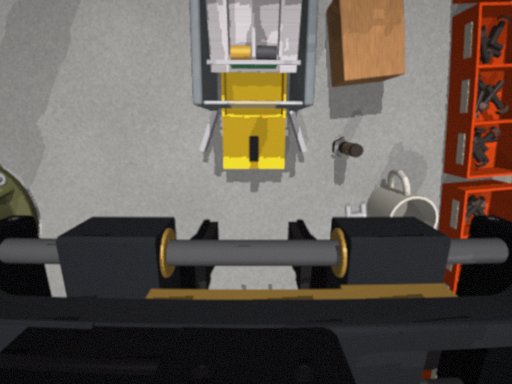

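View pics/h_s.png

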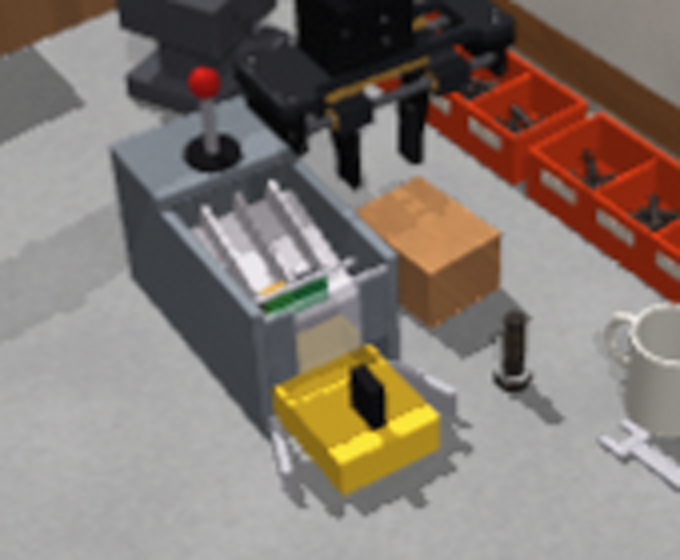

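View pics/h_t.png

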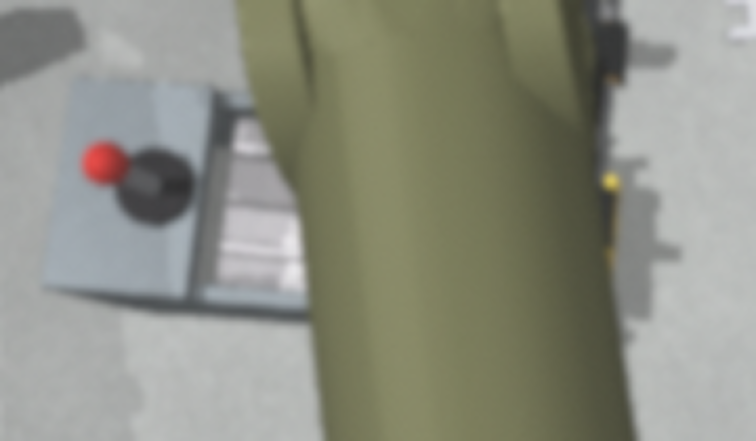

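```bash
python3 - <<'E'
from h import *
W=cam('wrist')
for p,h in [((222.5,168),0),((285.5,168),0),((224,162),40),((284,162),40),((207,103),140),((302,103),140),((239,50),100),((266,50),100)]:
    v=onz(W,p,h)-DO; print(p,h,'disp',round(v@DX,1),round(v@DY,1))
E
```

```text
(222.5, 168) 0 disp -148.3 56.4
(285.5, 168) 0 disp -148.3 -56.3
(224, 162) 40 disp -132.4 49.2
(284, 162) 40 disp -132.5 -48.8
(207, 103) 140 disp -47.8 57.7
(302, 103) 140 disp -47.8 -57.6
(239, 50) 100 disp 21.6 20.0
(266, 50) 100 disp 21.6 -15.1
```

```bash
python3 - <<'E'
import cv2
im=cv2.imread('pics/h_w.png');cv2.imwrite('pics/h_w2.png',cv2.resize(im[0:180,180:330],None,fx=3.3,fy=3.3,interpolation=cv2.INTER_CUBIC))
E
```

```text
(no output)
```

View pics/h_w2.png

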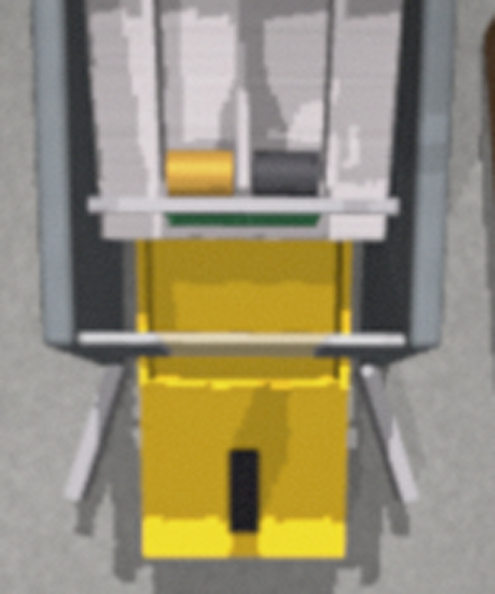

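```bash
python3 - <<'E'
from h import *
ctrl.gripper_to(0.75)
ctrl.goto(D(150,0,320),ori(YD)); st(); print(np.round(ctrl.get_q(),2))
cv2.imwrite('pics/i_w.png',ctrl.camera('wrist')[:,:,::-1])
cv2.imwrite('pics/i_s.png',cv2.resize(ctrl.camera('side')[60:230,150:320,::-1],None,fx=3.5,fy=3.5,interpolation=cv2.INTER_CUBIC))
E
```

```text
t 30.94 p [560.5 338.9 320.1] r [3.141e+00 1.000e-03 1.483e+00] gap 0.752 F [ 0.3 -0.6  0.2]
[-0.3   0.33 -0.39  1.26  0.13  1.57 -0.76]
```

View pics/i_w.png

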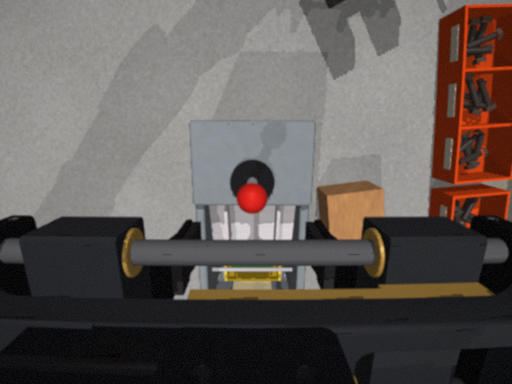

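View pics/i_s.png

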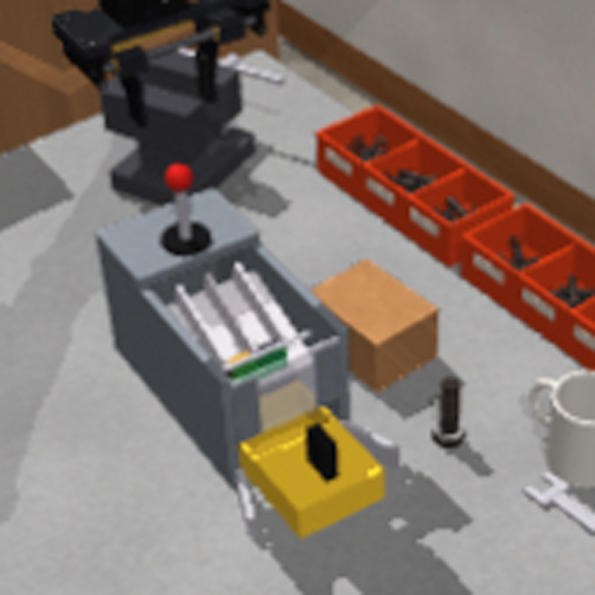

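```bash
python3 - <<'E'
from h import *
v=onz(cam('wrist'),(252,198),240)-DO; print('knob disp',v@DX,v@DY)
ctrl.move_linear(D(150,0,222),max_speed=100); st()
ctrl.move_linear(D(150,20,222),max_speed=60); st()
ctrl.move_linear(D(150,56,220),max_speed=60); st()
y=56
while y<66:
    F=ctrl.get_wrist_force()@DY
    if F<-9: break
    y+=2; ctrl.move_linear(D(150,y,220),max_speed=40); ctrl.dwell(.05); print(y,round(ctrl.get_wrist_force()@DY,1),np.round((ctrl.get_tcp_pos()-DO)@DY,1))
cv2.imwrite('pics/j_s.png',cv2.resize(ctrl.camera('side')[60:230,150:320,::-1],None,fx=3.5,fy=3.5,interpolation=cv2.INTER_CUBIC))
cv2.imwrite('pics/j_w.png',ctrl.camera('wrist')[:,:,::-1]);st()
E
```

```text
knob disp 149.15301227476547 0.8480884386714822
t 32.17 p [559.8 341.3 223. ] r [ 3.140e+00 -1.000e-03  1.486e+00] gap 0.747 F [ 0.7  0.6 -0.3]
t 32.66 p [539.2 342.9 222.4] r [ 3.141 -0.     1.486] gap 0.747 F [0.3 0.5 0.7]
t 33.41 p [504.3 345.1 219. ] r [3.14  0.    1.485] gap 0.751 F [ 7.   1.  -4.2]
58 -7.4 57.0
60 -8.8 58.6
62 -9.4 60.2
t 34.41 p [499.3 344.8 218.5] r [3.139e+00 1.000e-03 1.484e+00] gap 0.758 F [ 9.3  0.2 -7. ]
```

View pics/j_w.png

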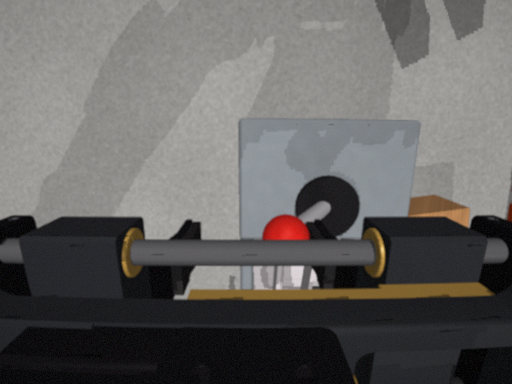

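View pics/j_s.png

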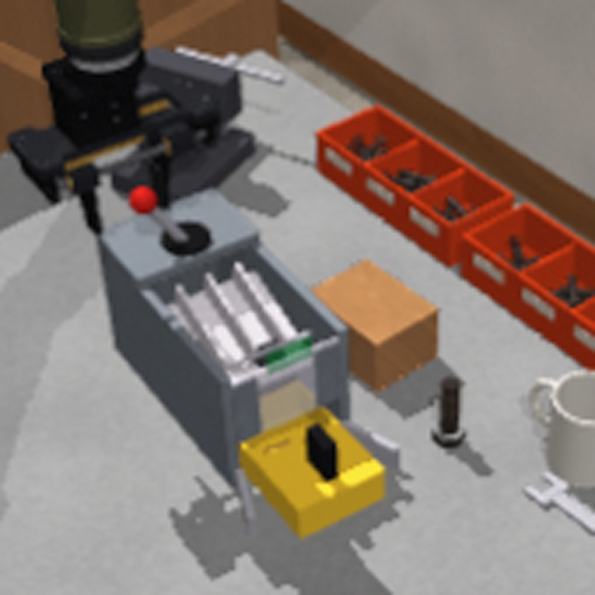

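The lever is fully tilted: the knob has moved to (142, 200) in the side crop, the green shutter has slid clear, and the brass is no longer in its lane. I hold a little longer and then let the lever recentre.

```bash
python3 - <<'E'
from h import *
ctrl.dwell(1.0)
ctrl.move_linear(D(150,16,221),max_speed=50); st()
ctrl.move_linear(D(150,0,222),max_speed=50); ctrl.dwell(.2); st()
ctrl.move_linear(D(150,0,330),max_speed=120); st()
ctrl.goto(D(-140,0,330),ori(YD)); ctrl.dwell(.3); st()
cv2.imwrite('pics/k_w.png',cv2.resize(ctrl.camera('wrist')[0:180,180:330,::-1],None,fx=3.3,fy=3.3,interpolation=cv2.INTER_CUBIC))
cv2.imwrite('pics/k_s.png',ctrl.camera('side')[:,:,::-1])
t=cv2.imread('pics/k_s.png')
cv2.imwrite('pics/k_sz.png',cv2.resize(t[60:230,150:320],None,fx=3.5,fy=3.5,interpolation=cv2.INTER_CUBIC))
E
```

```text
t 36.48 p [542.9 342.7 220.8] r [-3.141  0.     1.486] gap 0.75 F [-0.1  0.2  0.7]
t 37.14 p [559.2 341.1 222. ] r [-3.141 -0.     1.486] gap 0.749 F [ 0.5 -0.6  1. ]
t 38.19 p [559.2 340.7 328.9] r [-3.140e+00  1.000e-03  1.486e+00] gap 0.75 F [-0.6 -1.1 -0.8]
t 39.61 p [534.9  53.1 329.8] r [-3.141 -0.     1.488] gap 0.748 F [0.4 0.3 0.8]
```

View pics/k_w.png

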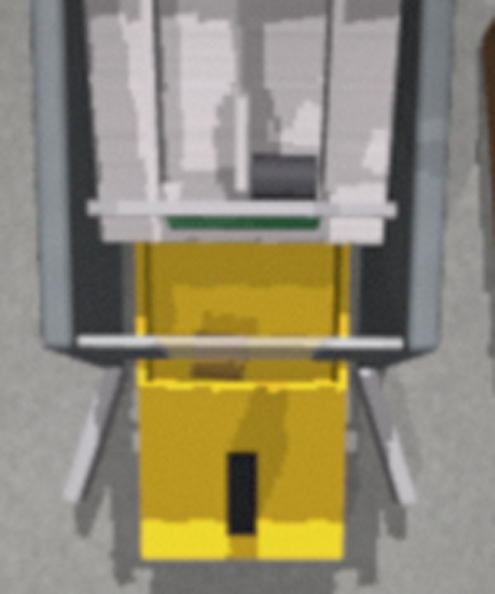

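View pics/k_sz.png

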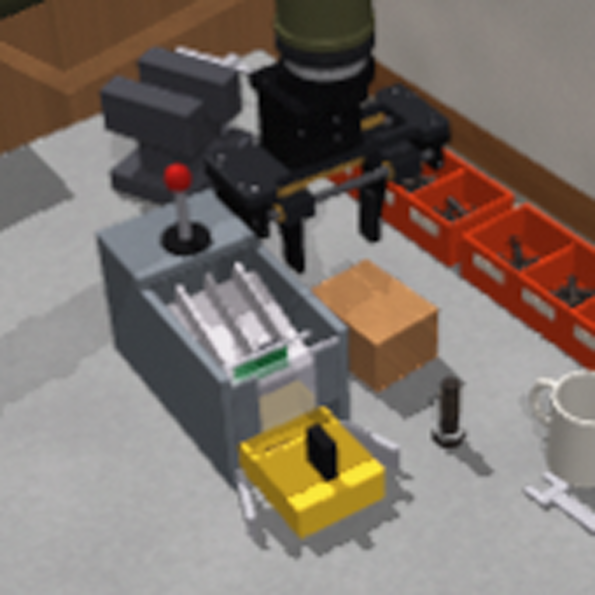

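View pics/k_s.png

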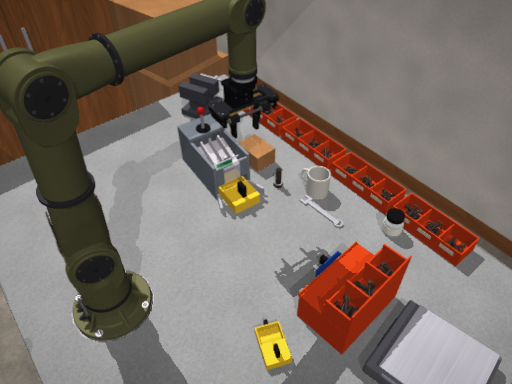

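The wrist crop shows the brass bush in the pocket at about (218, 362) and the steel bush in its lane at (285, 175). In the side crop the knob is back upright at (178, 177), the same as before. I hand the job in now.

```bash
python3 - <<'E'
from h import *
st(); ctrl.hand_in(); print('handed in')
E
```

```text
t 39.71 p [534.9  52.6 329.9] r [-3.141 -0.     1.487] gap 0.75 F [-1.   0.5  0. ]
the job is handed in; nothing more can be done
handed in
```

The job is done and handed in at about 39.7 s on the robot's clock; no verdict was reported.

**Bin:** I drew the yellow bin about 175 mm out of the rack by its tab and let go. I then took it again by its rear handle and slid it along the bench into the bay until the tab met the stop. Contact came at the calculated home position, within about 1 mm, with about 14 N of pushing force, and then I released it.

**Lever:** I tilted it to the dispenser's +y side, where the brass bush lay, and held it there for about 1.5 s. I then let it recentre.

**Last checks (by picture):**
- The brass bush lies in the bin's pocket, towards its rear wall.
- The steel bush is still in its lane.
- The knob is back at its upright position.
- The bin is centred and square in the bay.
- The bolt, wrench, mug, carton, blue bin and the small look-alike bin show no visible movement.
- The gripper is clear of everything.

**Disagreement:** The early top, side and wrist views differed by up to about 8 mm on where the bin's front was. I used a value in between, close to the wrist view, and the tab grasp came out right.

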